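# Close the scrap box: tuck the cover under its flap and hold it down on the seal

## Robot

A 7-joint arm with a two-finger parallel gripper is mounted at the origin on a cart in front of the work surface, level with it; the furniture and walls round the work are solid. World frame = base frame: x ahead of the robot, y to its left, z up, the work surface at z = 0. Lengths are in m, angles in rad, forces in N, time in s.
With the tool pointing down it reaches from about 0.425 to 0.875 m from the base axis. Payload 4.7 kg.
Tool frame: the origin (TCP) lies where the fingers leave the gripper's body, on its centre line; the fingertips stand 70 mm ahead of it and the grasp point (between the pads) lies 51 mm ahead of it; z points along the fingers, y is the line along which they close (so a half turn about z gives the same grasp; the last joint's range is limited). The gripper opens to 87 mm and grips with 3 to 60 N. Pads are 19 mm wide; open, the fingers measure 117 mm over their backs; the gripper's body (75 mm by 190 mm) begins 51 mm behind the grasp point.
Start: joints at [-1.264, 0.321, -0.07, 1.45, 0.023, 1.371, -0.057], TCP at [0.188, 0.622, 0.292] pointing down, gripper open.
Joint ranges: [-2.86, 2.86], [-0.3, 2.09], [-1.38, 1.24], [0.06, 2.45], [-1.56, 4.7], [0.09, 2.05], [-2.69, 2.69]. Speed limits (rad/s): [2.57, 2.57, 3.14, 3.14, 3.14, 3.14, 3.14].

## Interface

Orientations are given as a rotation vector (axis times angle).
In Python, from bench import ctrl gives the robot as it stands.
- The arm moves only by the tool drive_tool, never from a script. Its argument "motion" is a list of rows, each a list of 3 entries, a list of its own where there are three numbers: the shift along the tool's x, y, z in cm, then the turn, a rotation vector about the tool's x, y, z in degrees, then the opening, from -1 (shut) to 1 (fully open). In form: [[[x, y, z], [ax, ay, az], claw], ...]. A call has 1 to 12 rows; each row shifts and turns the commanded pose from where the row before left it, along the tool's axes as they then stand; what a row does not reach is not made up. A row lasts 1/8 s, in which the tool goes at most 62.5 mm and 10.7 degrees, less where a joint would pass 70% of its speed; a pose out of reach is approached as far as the arm can. A call with a gripper value outside its range is refused whole. The fingers move at their own pace and stop on an object; "force" is the grip in N (left out, the last holds). Time passes only in rows, so rows that do not move let the fingers close. It gives the time, the measured TCP pose, the force, the opening and the grip force at its end, in the units of the state.
- ctrl.get_state(): the state, without advancing time (a new reading comes with each control period).
- ctrl.get_image(name): name is "scene" or "side" or "wrist"; returns the picture (400x640x3 uint8, red, green, blue); there is no depth.
- ctrl.calibration(name): a dict with "K" (3x3 intrinsics, pixels), "origin" and "attitude" of the camera in the world; the wrist camera has in their place "tool_from_camera" (4x4, takes a point from camera to tool coordinates, whose origin is the TCP and whose axes are the flange's). Camera axes: x right, y up, looking along -z (the intrinsics and any distortion apply to the point x, -y, -z); pixel columns grow to the right and rows downward; lengths in m; the calibration is good to about 2 mm. The wrist camera is an equidistant fisheye: a pixel r from the principal point sees the ray r / f radians off the axis. A picture is of the moment at which its call begins: read the wrist's pose just before it. calibration takes no time and is no camera call.
- ctrl.close_job(): hands the job in; it is judged then, once.
The state is a dict: "time": time; "joint_positions": joint angles; "qd": joint speeds; "joint_torque": joint torques, N m; "position": TCP position; "tool_rot": TCP orientation; "ft_force": force on the tool from outside, world axes, zero at the start; "torque": the same for the moment, N m; "grip_width": opening from 0.0 (shut) to 1.0 (fully open); "grip_force": force on a finger pad.
Only numpy, scipy, OpenCV 4.12 (cv2) and the standard library are available. Lean on these libraries where they do the work, as an engineer would, in place of code of your own. Each camera call takes 0.05 s, during which the arm holds its last target. There are 200 camera calls.

## Task

Close the green scrap box: pick the loose pale metal cover up by its black grip, tuck the cover's thin tongue fully home under the front edge of the hinged rear flap without lifting the flap, then press the cover down onto the rubber seal until it sits level and right down in the box. The seal springs it up again, so finish while still holding the cover pressed down (the catch will be fastened by someone else), and leave the other things on the bench where they are.

Things in the scene. Friction and masses are not known exactly. Their poses are not given: they have to be found in the camera images.
- scrap_box: Green steel box fixed to the bench, 160 (x) x 124 (y) x 59 mm high. Origin: centre of its underside at bench height; x points from its open front half to its rear, z up. Side cheeks 59 mm high, 118 mm apart inside; front wall only 50 mm high. Front half: open, with ledges 50 mm high for the loose cover. Rear half: closed by the hinged flap.
- box_ledge (a point): On top of the front half's ledge, 50 mm high, at box x = 23, y = 0: the stop of the tongue. The ledge runs along both sides (10 mm wide, box x = -76 to +23, middle open) and along the front (x = -79 to -66). At x = +23 the side ledges step up to 56 mm; the tongue stops against this step. Axes as the box.
- box_home (a point): Where the cover's origin belongs when home and seated: box x = -28, y = 0, z = 50 mm (x may be 1 mm either way, y 3 mm). Axes as the box; the cover's axes are then parallel to them and its top is flush with the flap and the cheeks.
- flap_edge (a point): Lower front edge of the flap (pale bare metal plate, 3 mm thick, 116 mm wide) at its middle: box x = 6, y = 0, z = 56 mm while shut. The edge is rounded (radius 1.5 mm). Under it lies a slot for the tongue, from the ledge at z = 50 to z = 56 mm, 17 mm deep.
- flap (a joint): Hinge of the flap along its rear edge (box x = 78 mm), rad; 0 = shut, grows as its front edge is raised (1 mm at the edge = 0.014 rad). Only its light weight and a weak spring hold it shut: about 1 N at the edge lifts it.
- seal (a joint): Black rubber seal across the front ledge (box x = -75 to -68 mm, 96 mm long), m; 0 = free, its top then stands 5 mm above the ledge; 0.005 = pressed flush with the ledge. It springs back with 2 N at first and 8 N when flush, so the unpressed cover is left standing up to 5 mm high at its front.
- cover: Loose pale bare metal front cover, 0.17 to 0.35 kg, lying flat on the bench right way up. Origin: centre of its flat underside; x points to the tongue edge, z up. 100 (x) x 112 (y) mm: a panel 9 mm thick from x = -50 to +32, then a tongue 3 mm thick, level with the underside, from x = +32 to its rounded nose at x = +50.
- cover_grip (a point): Middle of the black grip that stands on the cover: x = -16, y = 0, z = 23 mm in the cover frame. The grip is 12 mm thick (x = -22 to -10), 62 mm long in y, from the panel's top at z = 9 up to z = 37 mm. Best taken from above, the fingers closing along the cover's x.
- cover_tongue (a point): Lower edge of the tongue's nose at its middle: x = +50, y = 0, z = 0 in the cover frame; when home at box x = 21 to 23 mm, z = 50 mm.
- cover_front (a point): Lower front edge of the cover at its middle: x = -50, y = 0, z = 0 in the cover frame; when seated at box z = 50 mm.
- pliers2: bystander, loose: blue-handled pliers; origin at the centre of its underside. Leave it alone.
- aa_cell: bystander, loose: small green and yellow battery; origin at the centre of its underside. Leave it alone.

How it is judged:
On the way, in this order (a step that is already met when the one before it is completed fails the run):
1. the cover is lifted clear of the bench (height (world z) of cover above 0.03 m), for 0.1 s.
2. its tongue is under the flap's edge (x of cover_tongue in the frame of scrap_box between 0.011 and 0.03 m and y of cover_tongue in the frame of scrap_box between -0.01 and 0.01 m and z of cover_tongue in the frame of scrap_box between 0.045 and 0.0555 m and value of joint flap below 0.08 rad), for 0.1 s.
At the end, for the whole second after the job is handed in: Tongue home under the flap (nose within 5 mm of its stop, on the ledge); cover square and level within 0.03 rad, front edge within 1.5 mm of the ledge, seal pressed at least 3.5 mm; flap shut (below 0.03 rad); fingers still on the cover with more than 1 N, at rest (x of cover_tongue in the frame of scrap_box between 0.0175 and 0.026 m and y of cover_tongue in the frame of scrap_box between -0.006 and 0.006 m and z of cover_tongue in the frame of scrap_box between 0.047 and 0.0525 m and z of cover_front in the frame of scrap_box below 0.0515 m and value of joint seal above 0.0035 m and angle between cover's own z axis and vertical below 0.03 rad and angle between the x axis of cover and the x axis of scrap_box, either way round below 0.07 rad and value of joint flap below 0.03 rad and contact force between the fingers and cover above 1 N and linear speed of cover below 0.02 m/s); the arm keeps its last pose, push and grip.
It fails at once if the flap is lifted (its edge raised by more than about 7 mm, 0.10 rad) (value of joint flap above 0.1 rad).
It fails at once if another thing on the bench is moved by more than 30 mm (distance of any of pliers2, aa_cell from where it was at the start of the episode above 0.03 m).
It also fails if it takes over 45 s, if anything falls off the work surface, if the arm or the gripper's body presses on something with over 40 N, if the wrist force passes 120 N, or if a joint passes its speed limit or range.

## Working session

There is one attempt and no reset: what is moved stays moved. The work goes in short steps, Python scripts to look and compute and a tool call to move; the robot and the scene stay as the last step left them, time stands still between calls to the robot, and variables do not carry over. Pictures are saved under pics/ and viewed, at most 11 in all, crops included, and the job is handed in when it is done.

Besides the shell and the picture viewer there is one more tool, called after "Request:" as name(argument=value, ...), one argument or row to a line, values as JSON. drive_tool: Moves the arm, as the interface text tells. Its arguments: {"type":"object","properties":{"motion":{"type":"array","items":{"type":"array"}},"force":{"type":"number"}},"required":["motion"]}

```bash
mkdir -p pics
cat > h.py <<'E'
import numpy as np, cv2
from bench import ctrl
from scipy.spatial.transform import Rotation as R
def snap(n,f):
    im=ctrl.get_image(n); cv2.imwrite('pics/'+f,im[:,:,::-1]); return im
E
python3 - <<'E'
from h import *
s=ctrl.get_state(); print(s)
a=snap('scene','a.png');b=snap('side','b.png');c=snap('wrist','c.png')
for n in('scene','side','wrist'): print(ctrl.calibration(n))
cv2.imwrite('pics/ab.png',cv2.resize(np.vstack([a,b])[:,:,::-1],(480,600)))
E
```

```text
{'time': 0.0, 'joint_positions': array([-1.26389687,  0.32183224, -0.07009437,  1.45168758,  0.02258608,
        1.37076812, -0.05690905]), 'qd': array([-5.83146912e-04, -6.50614245e-04, -1.37189453e-04,  2.73850592e-05,
        2.76233492e-04,  6.94792340e-05, -2.99555859e-04]), 'joint_torque': array([-6.22184853e-04, -4.91273260e+01, -4.04549316e-01, -3.12549520e+01,
       -6.40135864e-02,  4.32283350e-02,  1.61932353e-04]), 'position': array([0.18752287, 0.62192604, 0.29114913]), 'tool_rot': array([-4.58214258e-01, -3.10779502e+00,  2.98100106e-03]), 'ft_force': array([ 0.03248479, -0.53012253, -0.35668031]), 'torque': array([-0.01936587,  0.00788097,  0.00803394]), 'grip_force': 0.0, 'grip_width': 0.9977597126903973}
{'K': array([[427.43640785,   0.        , 318.82150202],
       [  0.        , 427.43640785, 197.41091568],
       [  0.        ,   0.        ,   1.        ]]), 'origin': array([ 0.09938143, -0.16994438,  0.69294866]), 'attitude': array([ 0.74628582, -0.27615502, -0.65170979])}
{'K': array([[374.93532382,   0.        , 318.31340015],
       [  0.        , 374.93532382, 198.76310529],
       [  0.        ,   0.        ,   1.        ]]), 'origin': array([ 0.14461142, -0.39717128,  0.43999909]), 'attitude': array([ 1.07804587, -0.27629674, -0.43540404])}
{'K': array([[309.70691629,   0.        , 310.13120421],
       [  0.        , 309.70691629, 199.53146459],
       [  0.        ,   0.        ,   1.        ]]), 'tool_from_camera': array([[-1.94208946e-04,  9.64140568e-01,  2.65392024e-01,
         7.29755953e-02],
       [ 9.99999783e-01,  2.01564825e-05,  6.58554915e-04,
        -4.10916754e-04],
       [ 6.29590140e-04,  2.65392094e-01, -9.64140363e-01,
        -9.27622183e-02],
       [ 0.00000000e+00,  0.00000000e+00,  0.00000000e+00,
         1.00000000e+00]])}
```

View pics/a.png

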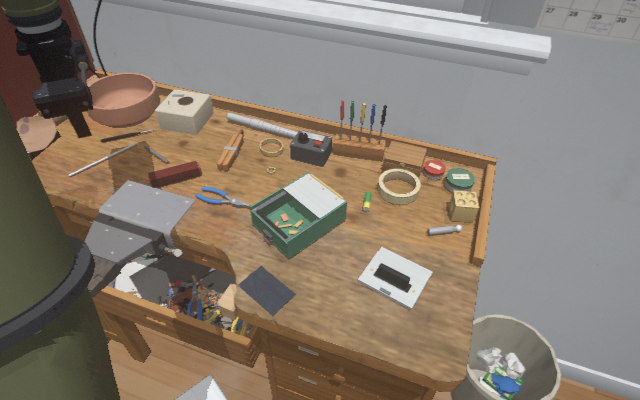

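View pics/b.png

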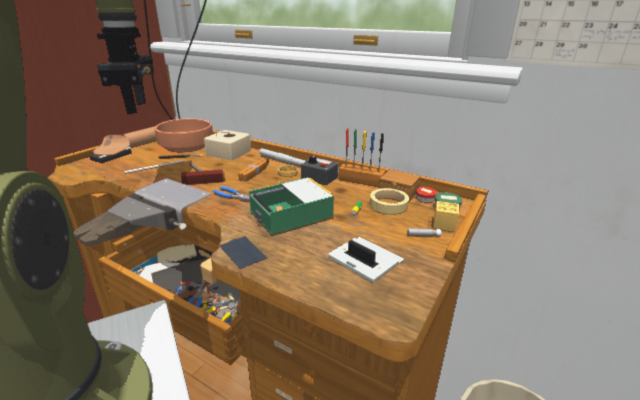

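The scene view shows the cover at about (396,276) with its grip at (393,277). The box is at (298,214), with the flap on its far right side, about (318,198). The pliers at (222,198) sit close to the box's front-left, and the battery is at (367,200). Next I'll cast rays for rough positions.

```bash
cat >> h.py <<'E'
def ray(n,uv,st=None):
    "origin and unit rays in world for pixels uv (Nx2)"
    c=ctrl.calibration(n);K=c['K'];uv=np.atleast_2d(np.float64(uv))
    p=(uv-K[:2,2])/K[0,0]
    if n=='wrist':
        r=np.linalg.norm(p,axis=1,keepdims=True); d=np.c_[p/np.maximum(r,1e-9)*np.sin(r),np.cos(r)]
        T=c['tool_from_camera'];Rw=R.from_rotvec(st['tool_rot']).as_matrix()
        A=Rw@T[:3,:3];o=st['position']+Rw@T[:3,3]
    else:
        d=np.c_[p,np.ones(len(p))]; A=R.from_rotvec(c['attitude']).as_matrix();o=c['origin']
    d=d*[1,-1,-1]; d=d@A.T
    return o,d/np.linalg.norm(d,axis=1,keepdims=True)
def plane(n,uv,z,st=None):
    o,d=ray(n,uv,st); return o+d*((z-o[2])/d[:,2])[:,None]
def tri(o1,d1,o2,d2):
    out=[]
    for a,b in zip(d1,d2):
        t=np.linalg.lstsq(np.c_[a,-b],o2-o1,rcond=None)[0]; p,q=o1+a*t[0],o2+b*t[1]
        out.append(np.r_[(p+q)/2,np.linalg.norm(p-q)])
    return np.array(out)
E
python3 - <<'E'
from h import *
np.set_printoptions(precision=4,suppress=True)
im=cv2.imread('pics/a.png')
print('grip',plane('scene',[393,276],.03)); print('cov corners',plane('scene',[(383,249),(432,267),(409,304),(359,282)],.009))
print('box top corners',plane('scene',[(305,176),(346,206),(291,252),(251,213)],.059))
print('pliers',plane('scene',[(197,190),(250,207)],.01),'cell',plane('scene',[367,200],.01))
print('cov side',plane('side',[(368,239),(402,259),(371,277),(331,257)],.009))
print('box side',plane('side',[(302,179),(333,204),(277,230),(250,196)],.059))
s=ctrl.get_state();print(R.from_rotvec(s['tool_rot']).as_matrix())
E
```

```text
grip [[0.4977 0.0889 0.03  ]]
cov corners [[0.5421 0.1548 0.009 ]
 [0.5844 0.0634 0.009 ]
 [0.4886 0.0369 0.009 ]
 [0.4508 0.1284 0.009 ]]
box top corners [[0.5218 0.3814 0.059 ]
 [0.5306 0.257  0.059 ]
 [0.3725 0.234  0.059 ]
 [0.3692 0.3633 0.059 ]]
pliers [[0.334  0.5422 0.01  ]
 [0.3982 0.421  0.01  ]] cell [[0.6128 0.274  0.01  ]]
cov side [[0.5535 0.1401 0.009 ]
 [0.5712 0.0509 0.009 ]
 [0.486  0.0337 0.009 ]
 [0.4524 0.1203 0.009 ]]
box side [[0.5175 0.3826 0.059 ]
 [0.5187 0.2294 0.059 ]
 [0.3681 0.1853 0.059 ]
 [0.3702 0.3504 0.059 ]]
[[-0.9574  0.2886 -0.0003]
 [ 0.2886  0.9574 -0.0015]
 [-0.0001 -0.0015 -1.    ]]
```

View pics/c.png

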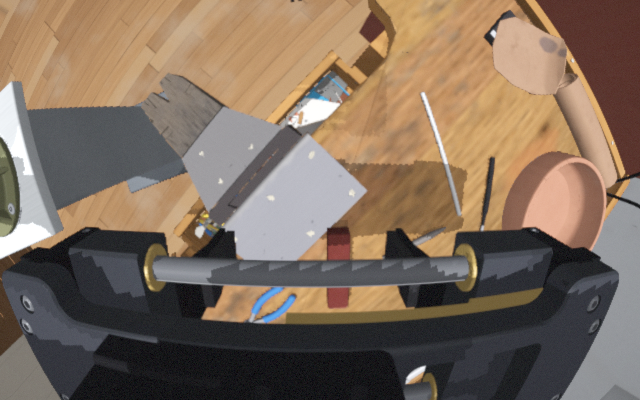

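The wrist view looks at the bench to the left, with the pliers' handles at about (270,305). The gripper fills the lower half of the picture. Next I'll plan a hover beside the box for a close wrist look.

```bash
cat >> h.py <<'E'
def plan(pos,yaw,n,tilt=0):
    "rows to reach TCP pos (world), tool y at yaw deg, tool down, tilt deg about tool x afterwards"
    s=ctrl.get_state(); A=R.from_rotvec(s['tool_rot']); p=s['position']
    y=np.radians(yaw); B=R.from_matrix(np.c_[[-np.sin(y),np.cos(y),0],[np.cos(y),np.sin(y),0],[0,0,-1]])*R.from_euler('x',tilt,degrees=True)
    w=(A.inv()*B).as_rotvec(); print('turn',np.degrees(w).round(2),'dist',np.round(np.array(pos)-p,4))
    for i in range(n):
        Ri=A*R.from_rotvec(w*i/n)
        print([np.round(Ri.inv().apply((np.array(pos)-p)/n)*100,2).tolist(),np.degrees(w/n).round(2).tolist()])
E
python3 -c "
from h import *
plan([.46,.236,.22],8,10)"
```

```text
turn [-7.000e-02  5.000e-02  6.522e+01] dist [ 0.2724 -0.386  -0.0714]
[[-3.72, -2.91, 0.72], [-0.01, 0.01, 6.52]]
[[-4.03, -2.47, 0.72], [-0.01, 0.01, 6.52]]
[[-4.28, -1.99, 0.72], [-0.01, 0.01, 6.52]]
[[-4.48, -1.49, 0.72], [-0.01, 0.01, 6.52]]
[[-4.62, -0.98, 0.72], [-0.01, 0.01, 6.52]]
[[-4.7, -0.44, 0.72], [-0.01, 0.01, 6.52]]
[[-4.72, 0.09, 0.71], [-0.01, 0.01, 6.52]]
[[-4.68, 0.63, 0.71], [-0.01, 0.01, 6.52]]
[[-4.58, 1.16, 0.71], [-0.01, 0.01, 6.52]]
[[-4.42, 1.67, 0.71], [-0.01, 0.01, 6.52]]
```

Request:
drive_tool(
  motion=[
    [[-3.7,-2.9,0.7],[0,0,6.5],1],
    [[-4.0,-2.5,0.7],[0,0,6.5],1],
    [[-4.3,-2.0,0.7],[0,0,6.5],1],
    [[-4.5,-1.5,0.7],[0,0,6.5],1],
    [[-4.6,-1.0,0.7],[0,0,6.5],1],
    [[-4.7,-0.4,0.7],[0,0,6.5],1],
    [[-4.7,0.1,0.7],[0,0,6.5],1],
    [[-4.7,0.6,0.7],[0,0,6.5],1],
    [[-4.6,1.2,0.7],[0,0,6.5],1],
    [[-4.4,1.7,0.7],[0,0,6.5],1],
    [[0,0,0],[0,0,0],1],
    [[0,0,0],[0,0,0],1],
  ],
)

```text
time: 1.65
position: [0.4605, 0.2375, 0.2221]
tool_rot: [-2.055, -2.375, 0.0]
ft_force: [-0.6, 1.1, 0.2]
grip_width: 1.002
grip_force: 0.0
```

Run:
```python
from h import *
import pickle
s=ctrl.get_state(); snap('wrist','d.png'); pickle.dump(s,open('d.pkl','wb'))
print(s['time'],s['position'],R.from_rotvec(s['tool_rot']).as_matrix().round(4),s['qd'].round(3))
plan([.498,.030,.22],16,6)
```

```text
1.65 [0.46045755 0.23749187 0.22213198] [[-1.438e-01  9.896e-01 -6.000e-04]
 [ 9.896e-01  1.438e-01  4.000e-04]
 [ 5.000e-04 -5.000e-04 -1.000e+00]] [-0.018 -0.001 -0.021 -0.003  0.    -0.001  0.001]
turn [-0.02 -0.04 -7.66] dist [ 0.0378 -0.2082 -0.0022]
[[-3.52, 0.12, 0.04], [-0.0, -0.01, -1.28]]
[[-3.53, 0.04, 0.04], [-0.0, -0.01, -1.28]]
[[-3.53, -0.04, 0.04], [-0.0, -0.01, -1.28]]
[[-3.52, -0.12, 0.04], [-0.0, -0.01, -1.28]]
[[-3.52, -0.19, 0.04], [-0.0, -0.01, -1.28]]
[[-3.52, -0.27, 0.04], [-0.0, -0.01, -1.28]]
```

View pics/d.png

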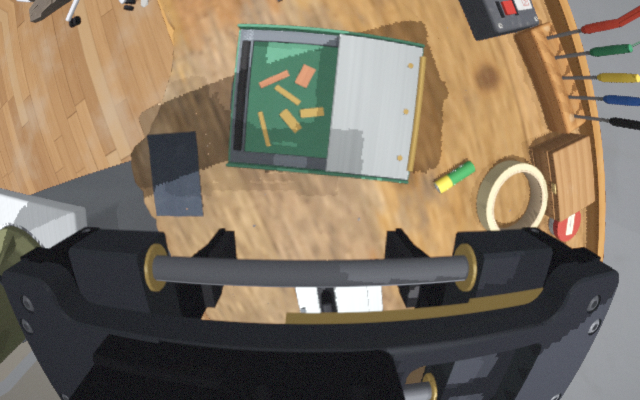

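The wrist view shows the box with its top corners at (242,26), (425,43), (407,183) and (229,166). The flap's front edge runs from (341,35) to (327,172), and the seal is near x≈245 px. I'll move over to the cover.

Request:
drive_tool(
  motion=[
    [[-3.5,0.1,0],[0,0,-1.3],1],
    [[-3.5,0,0],[0,0,-1.3],1],
    [[-3.5,0,0],[0,0,-1.3],1],
    [[-3.5,-0.1,0],[0,0,-1.3],1],
    [[-3.5,-0.2,0],[0,0,-1.3],1],
    [[-3.5,-0.3,0],[0,0,-1.3],1],
    [[0,0,0],[0,0,0],1],
    [[0,0,0],[0,0,0],1],
  ],
)

```text
time: 2.7
position: [0.4976, 0.032, 0.2223]
tool_rot: [-1.887, -2.511, -0.001]
ft_force: [-0.7, 0.1, -0.0]
grip_width: 1.0
grip_force: 0.0
```

Run:
```python
from h import *
import pickle
s=ctrl.get_state(); im=snap('wrist','e.png'); pickle.dump(s,open('e.pkl','wb'))
print(s['time'],s['position'])
```

```text
2.7 [0.49760135 0.03195496 0.22229383]
```

Request:
drive_tool(
  motion=[
    [[0,0,3],[0,0,0],1],
    [[0,0,3],[0,0,0],1],
    [[0,0,0],[0,0,0],1],
    [[0,0,0],[0,0,0],1],
  ],
)

```text
time: 3.25
position: [0.4983, 0.031, 0.1632]
tool_rot: [1.888, 2.51, 0.002]
ft_force: [0.2, 0.2, -0.1]
grip_width: 1.001
grip_force: 0.0
```

Run:
```python
from h import *
import pickle
s=ctrl.get_state(); im=snap('wrist','f.png'); pickle.dump(s,open('f.pkl','wb'))
print(s['time'],s['position'])
e=cv2.imread('pics/e.png')
cv2.imwrite('pics/ef.png',np.vstack([e[:240],im[:240,:,::-1]]))
```

```text
3.25 [0.49830725 0.03101537 0.16320394]
```

View pics/ef.png

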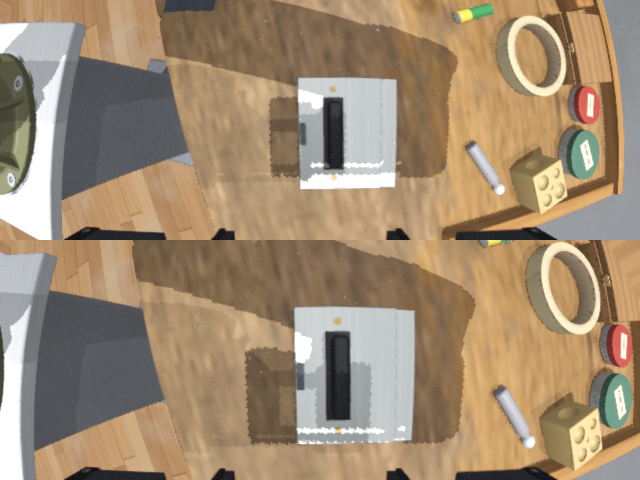

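Upper picture: the cover is at about (347,133) with its grip at (333,133). Lower picture: the grip is at (338,136). The catch is on the left, so the tongue is on the right (+tool y). Next I'll segment and measure.

Run:
```python
from h import *
import pickle
np.set_printoptions(precision=4,suppress=True)
def rect(m,seed):
    cs,_=cv2.findContours(m.astype(np.uint8),cv2.RETR_EXTERNAL,cv2.CHAIN_APPROX_NONE)
    c=max((c for c in cs if cv2.pointPolygonTest(c,seed,True)>-15),key=cv2.contourArea)
    return c,cv2.minAreaRect(c)
def order(b): # tl,tr,br,bl
    b=np.array(b);s=b.sum(1);d=b[:,0]-b[:,1]; return b[[s.argmin(),d.argmax(),s.argmax(),d.argmin()]]
G={};C={}
for n,seed in(('e',(333,133)),('f',(338,136))):
    im=cv2.imread(f'pics/{n}.png');hsv=cv2.cvtColor(im,cv2.COLOR_BGR2HSV);st=pickle.load(open(n+'.pkl','rb'))
    dark=im.max(2)<60; dark[225:]=0
    c,r=rect(dark,seed); G[n]=order(cv2.boxPoints(r)); print(n,'grip',r)
    cov=((hsv[...,1]<45)&(hsv[...,2]>95))|dark; cov[225:]=0;cov[:, :260]=0;cov[:,440:]=0
    cov=cv2.morphologyEx(cov.astype(np.uint8),cv2.MORPH_OPEN,np.ones((5,5)))
    c2,r2=rect(cov,seed); C[n]=order(cv2.boxPoints(r2)); print(n,'cov',r2)
    for q,z in((G[n],.037),(C[n],.009),(C[n],.0)): 
        p=plane('wrist',q,z,st); print(z,p.mean(0),'len',np.linalg.norm(p[1]-p[0]),np.linalg.norm(p[3]-p[0]),'yaw',np.degrees(np.arctan2(*(p[1]+p[2]-p[0]-p[3])[1::-1])),np.degrees(np.arctan2(*(p[0]+p[1]-p[2]-p[3])[1::-1]))-90)
S=[pickle.load(open(n+'.pkl','rb')) for n in 'ef']
for D in(G,C):
    o1,d1=ray('wrist',D['e'],S[0]);o2,d2=ray('wrist',D['f'],S[1]); t=tri(o1,d1,o2,d2);print(t,t.mean(0))
# box
st=pickle.load(open('d.pkl','rb'))
p=plane('wrist',[(242,26),(425,43),(407,183),(229,166)],.059,st);print('box',p,p.mean(0))
print('flap edge',plane('wrist',[(341,35),(327,172)],.059,st))
```

```text
e grip ((333.0, 133.5), (69.0, 18.0), 90.0)
e cov ((346.5, 133.0), (112.0, 99.0), 90.0)
0.037 [0.5009 0.0922 0.037 ] len 0.0159963162138117 0.06245242778640647 yaw 16.75496710057021 16.688973900882374
0.009 [0.517  0.0962 0.009 ] len 0.09827441848160032 0.11232594528582485 yaw 17.115695815562 17.02589216560004
0.0 [0.5182 0.096  0.    ] len 0.1011637156554824 0.11562836153292519 yaw 17.11569581556199 17.025892165600013
f grip ((337.81695556640625, 135.99005126953125), (86.1643295288086, 22.65685272216797), 89.30130767822266)
f cov ((354.0, 135.0), (138.0, 120.0), 90.0)
0.037 [0.5006 0.0923 0.037 ] len 0.015881084554922268 0.06163521764140234 yaw 17.493960056858135 17.47645961542193
0.009 [0.5174 0.0965 0.009 ] len 0.09719475452783566 0.11243744786726383 yaw 17.21200206499438 17.218054549317245
0.0 [0.5189 0.0964 0.    ] len 0.10073670697712175 0.11653487159964097 yaw 17.212002064994383 17.218054549317245
[[0.4847 0.1215 0.0114 0.0005]
 [0.5009 0.1262 0.0174 0.0004]
 [0.5193 0.0635 0.0274 0.0006]
 [0.5031 0.0583 0.0257 0.0003]] [0.502  0.0924 0.0205 0.0004]
[[0.454  0.1356 0.0092 0.0008]
 [0.5457 0.1651 0.0134 0.0011]
 [0.5796 0.0578 0.0189 0.0001]
 [0.4847 0.0266 0.0056 0.0005]] [0.516  0.0963 0.0118 0.0006]
box [[0.3818 0.3793 0.059 ]
 [0.5365 0.3904 0.059 ]
 [0.541  0.2663 0.059 ]
 [0.3865 0.2587 0.059 ]] [0.4614 0.3237 0.059 ]
flap edge [[0.4644 0.3812 0.059 ]
 [0.47   0.265  0.059 ]]
```

```bash
python3 -c "
from h import *
plan([.5013,.0922,.082],17.0,4)"
```

```text
turn [ 0.13 -0.   -0.91] dist [ 0.0027  0.0613 -0.0816]
[[1.45, 0.48, 2.04], [0.03, -0.0, -0.23]]
[[1.45, 0.49, 2.04], [0.03, -0.0, -0.23]]
[[1.45, 0.5, 2.04], [0.03, -0.0, -0.23]]
[[1.45, 0.51, 2.04], [0.03, -0.0, -0.23]]
```

Go across first, then down.

Request:
drive_tool(
  motion=[
    [[2.9,1.0,0],[0.1,0,-0.4],1],
    [[2.9,1.0,1],[0,0,-0.5],1],
    [[0,0,2],[0,0,0],1],
    [[0,0,2],[0,0,0],1],
    [[0,0,2],[0,0,0],1],
    [[0,0,1],[0,0,0],1],
    [[0,0,0],[0,0,0],1],
    [[0,0,0],[0,0,0],1],
  ],
  force=40,
)

```text
time: 4.3
position: [0.5014, 0.0915, 0.0833]
tool_rot: [-1.87, -2.524, -0.0]
ft_force: [-0.1, 0.7, 0.3]
grip_width: 1.0
grip_force: 0.0
```

```bash
python3 -c "
from h import *
plan([.5013,.0922,.082],17.0,1)"
```

```text
turn [ 0.01 -0.01 -0.07] dist [-0.0001  0.0007 -0.0013]
[[0.07, 0.01, 0.13], [0.01, -0.01, -0.07]]
```

Request:
drive_tool(
  motion=[
    [[0,0,0.1],[0,0,0],-1],
    [[0,0,0],[0,0,0],-1],
    [[0,0,0],[0,0,0],-1],
    [[0,0,0],[0,0,0],-1],
    [[0,0,0],[0,0,0],-1],
    [[0,0,0],[0,0,0],-1],
    [[0,0,0],[0,0,0],-1],
    [[0,0,0],[0,0,0],-1],
  ],
  force=40,
)

```text
time: 5.3
position: [0.5008, 0.0914, 0.0813]
tool_rot: [-1.87, -2.524, 0.002]
ft_force: [0.5, 0.6, -0.1]
grip_width: 0.172
grip_force: 0.5
```

Request:
drive_tool(
  motion=[
    [[0,0,0],[0,0,0],-1],
    [[0,0,0],[0,0,0],-1],
    [[0,0,0],[0,0,0],-1],
    [[0,0,0],[0,0,0],-1],
  ],
)

```text
time: 5.8
position: [0.5008, 0.0913, 0.0813]
tool_rot: [-1.87, -2.524, 0.002]
ft_force: [1.5, -0.2, -1.7]
grip_width: 0.134
grip_force: 40.0
```

Gripped at 11.7 mm. I'll lift it and move to a second view of the box.

Request:
drive_tool(
  motion=[
    [[0,0,-1],[0,0,0],-1],
    [[0,0,-2],[0,0,0],-1],
    [[0,0,-3],[0,0,0],-1],
    [[0,0,-3],[0,0,0],-1],
    [[0,0,-3],[0,0,0],-1],
    [[0,0,-2],[0,0,0],-1],
    [[0,0,0],[0,0,0],-1],
  ],
)

```text
time: 6.68
position: [0.5014, 0.0913, 0.2228]
tool_rot: [1.87, 2.524, 0.002]
ft_force: [1.1, 0.4, -2.7]
grip_width: 0.132
grip_force: 40.0
```

```bash
python3 -c "
from h import *
plan([.445,.215,.255],2.6,6)"
```

```text
turn [ 0.05 -0.04 14.32] dist [-0.0564  0.1237  0.0322]
[[2.25, -0.3, -0.54], [0.01, -0.01, 2.39]]
[[2.23, -0.39, -0.54], [0.01, -0.01, 2.39]]
[[2.21, -0.48, -0.54], [0.01, -0.01, 2.39]]
[[2.19, -0.58, -0.54], [0.01, -0.01, 2.39]]
[[2.16, -0.67, -0.54], [0.01, -0.01, 2.39]]
[[2.13, -0.76, -0.54], [0.01, -0.01, 2.39]]
```

Request:
drive_tool(
  motion=[
    [[2.3,-0.3,-0.5],[0,0,2.4],-1],
    [[2.2,-0.4,-0.5],[0,0,2.4],-1],
    [[2.2,-0.5,-0.5],[0,0,2.4],-1],
    [[2.2,-0.6,-0.6],[0,0,2.4],-1],
    [[2.2,-0.7,-0.6],[0,0,2.4],-1],
    [[2.1,-0.8,-0.6],[0,0,2.4],-1],
    [[0,0,0],[0,0,0],-1],
    [[0,0,0],[0,0,0],-1],
  ],
)

```text
time: 7.68
position: [0.4432, 0.2139, 0.2533]
tool_rot: [-2.172, -2.269, 0.006]
ft_force: [0.1, -0.8, -3.1]
grip_width: 0.133
grip_force: 40.0
```

Run:
```python
from h import *
import pickle
s=ctrl.get_state(); im=snap('wrist','g.png'); pickle.dump(s,open('g.pkl','wb'))
print(s['time'],s['position'])
d=cv2.imread('pics/d.png')
cv2.imwrite('pics/dg.png',np.hstack([cv2.resize(d[10:200,210:440],None,fx=1.7,fy=3),cv2.resize(im[10:200,210:440,::-1],None,fx=1.7,fy=3)]))
```

```text
7.675 [0.44322084 0.21390672 0.25326935]
```

View pics/dg.png

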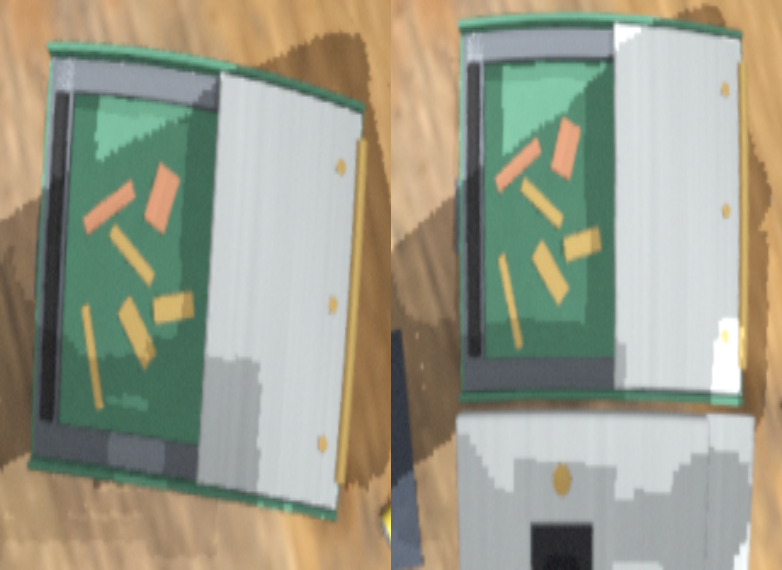

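View pics/g.png

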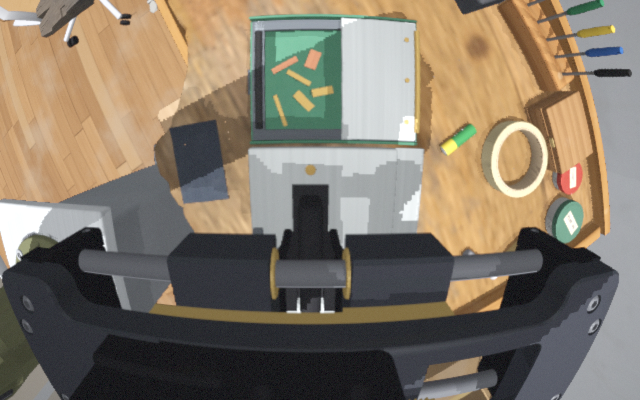

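The right crop and the full view show the box squarely. The flap's front edge runs from (341,17) to (341,139) and the box front is at column 251. The held cover's left edge is at row 148, with the tongue on the right at column 418, parallel to the box. Next I'll refine the edges with gradients and triangulate.

Run:
```python
from h import *
import pickle
np.set_printoptions(precision=4,suppress=True)
st={n:pickle.load(open(n+'.pkl','rb')) for n in 'dg'}
im={n:cv2.GaussianBlur(cv2.imread(f'pics/{n}.png')[...,2].astype(float),(0,0),.8) for n in 'dg'}
def peak(p): # subpixel strongest step in profile
    g=np.abs(np.gradient(p));i=int(g[1:-1].argmax())+1;a,b,c=g[i-1:i+2];return i+(a-c)/(2*(a-2*b+c)+1e-9)
def vedge(n,rows,x0f,w=6):  # near-vertical edge: points at rows
    return np.array([(int(x0f(r))-w+peak(im[n][r,int(x0f(r))-w:int(x0f(r))+w+1]),r) for r in rows])
def hedge(n,cols,y0f,w=6):
    return np.array([(c,int(y0f(c))-w+peak(im[n][int(y0f(c))-w:int(y0f(c))+w+1,c])) for c in cols])
lin=lambda a,b,k:(lambda t:a[1-k]+(b[1-k]-a[1-k])*(t-a[k])/(b[k]-a[k]))
def fit(P): # line through world pts -> mid, yaw of normal
    m=np.median(P,0);u=np.linalg.svd((P-P.mean(0))[:,:2])[2][0];res=(P-P.mean(0))[:,:2]@[-u[1],u[0]]
    k=np.abs(res-np.median(res))<.0012;P=P[k];u=np.linalg.svd((P-P.mean(0))[:,:2])[2][0]; return P.mean(0),np.degrees(np.arctan2(u[1],u[0])),k.sum()
F={'d':((338.8,34),(325.9,171)),'g':((341.2,17.3),(341.2,139.3))}
for n in 'dg':
    a,b=F[n];P=vedge(n,np.arange(int(a[1])+5,int(b[1])-4,2),lin(a,b,1));W=plane('wrist',P,.059,st[n]);print(n,'flap front',fit(W))
    W=plane('wrist',P,.056,st[n])
E_={'d':(((341,35.5),(415,45)),((330,172),(402,181))),'g':(((343,17.5),(412,21.5)),((343,139.5),(412,141)))}
for n in 'dg':
    ms=[]
    for a,b in E_[n]:
        P=hedge(n,np.arange(int(a[0])+5,int(b[0])-3,2),lin(a,b,0),4);f=fit(plane('wrist',P,.059,st[n]));print(n,'flap side',f);ms.append(f[0])
# triangulated heights of flap corners
A=np.array([(338.8,34),(325.9,171),(423.5,46.7),(408.8,181)]);B=np.array([(341.2,17.3),(341.2,139.3),(415.9,21.7),(415.3,141)])
print(tri(*ray('wrist',A,st['d']),*ray('wrist',B,st['g'])))
# cover in hand, panel top 72.3 mm below TCP
zt=st['g']['position'][2]-.0723
Rw=R.from_rotvec(st['g']['tool_rot'])
P=hedge('g',np.arange(256,390,3),lambda c:148,5);W=plane('wrist',P,zt,st['g']);print('cover side',fit(W))
T=Rw.inv().apply(W-st['g']['position']);print('tool x of edge',np.median(T[:,0]),T[::8])
P=vedge('g',np.arange(152,200,3),lambda r:250,6);T=Rw.inv().apply(plane('wrist',P,zt,st['g'])-st['g']['position']);print('front edge tool y',np.median(T[:,1]))
print(Rw.as_matrix())
```

```text
d flap front (array([0.4658, 0.3236, 0.059 ]), np.float64(-87.35906081735985), np.int64(64))
g flap front (array([0.4657, 0.3232, 0.059 ]), np.float64(92.72693437540536), np.int64(57))
d flap side (array([0.4956, 0.3834, 0.059 ]), np.float64(2.849436295772557), np.int64(33))
d flap side (array([0.4963, 0.2635, 0.059 ]), np.float64(3.469512003088132), np.int64(16))
g flap side (array([0.4995, 0.3835, 0.059 ]), np.float64(3.060015995461099), np.int64(27))
g flap side (array([0.5035, 0.2678, 0.059 ]), np.float64(2.508653820663936), np.int64(31))
[[0.4619 0.3772 0.0742 0.0004]
 [0.4689 0.2655 0.0582 0.0005]
 [0.532  0.3833 0.0697 0.0001]
 [0.5371 0.27   0.071  0.0016]]
cover side (array([0.444 , 0.2694, 0.181 ]), np.float64(2.1568661922265213), np.int64(42))
tool x of edge 0.055543251256074226 [[ 0.0557 -0.0297  0.0723]
 [ 0.0556 -0.0167  0.0722]
 [ 0.0556 -0.0038  0.0722]
 [ 0.0554  0.009   0.0722]
 [ 0.0554  0.0219  0.0721]
 [ 0.0553  0.035   0.0721]]
front edge tool y -0.03470398985422067
[[-0.0438  0.999  -0.0029]
 [ 0.999   0.0438 -0.0022]
 [-0.0021 -0.003  -1.    ]]
```

```bash
cat >> h.py <<'E'
YAW=2.75
def nose(nx,nz,tilt,n=4,ny=0.,O=(.4741,.3020),yt=2.85,zoff=.0813):
    y=np.radians(YAW);u=np.array([np.cos(y),np.sin(y),0]);v=np.array([-u[1],u[0],0]);k=np.radians(2.65)
    u0=np.array([np.cos(k),np.sin(k),0]);v0=np.array([-u0[1],u0[0],0]);o=u0*O[0]+v0*O[1]
    t=np.radians(yt);B=R.from_matrix(np.c_[[-np.sin(t),np.cos(t),0],[np.cos(t),np.sin(t),0],[0,0,-1]])*R.from_euler('x',tilt,degrees=True)
    off=np.array([-.0005,.066,zoff])
    s=ctrl.get_state();cur=s['position']+R.from_rotvec(s['tool_rot']).apply(off)-o
    print('nose now box mm',np.round(np.array([cur@u0,cur@v0,cur[2]])*1000,2),'F',np.round(s['ft_force'],1),'t',s['time'])
    plan(o+u0*nx+v0*ny+[0,0,nz]-B.apply(off),yt,n,tilt)
E
python3 -c "
from h import *
nose(-.006,.080,2.5,8)"
```

```text
nose now box mm [  44.47 -109.88  171.93] F [-0.7 -0.2 -2.1] t 7.725
turn [ 2.34  0.1  -0.39] dist [-0.0521  0.107  -0.0893]
[[1.37, -0.59, 1.12], [0.29, 0.01, -0.05]]
[[1.37, -0.58, 1.12], [0.29, 0.01, -0.05]]
[[1.37, -0.58, 1.12], [0.29, 0.01, -0.05]]
[[1.37, -0.57, 1.13], [0.29, 0.01, -0.05]]
[[1.37, -0.56, 1.13], [0.29, 0.01, -0.05]]
[[1.37, -0.56, 1.13], [0.29, 0.01, -0.05]]
[[1.37, -0.55, 1.13], [0.29, 0.01, -0.05]]
[[1.37, -0.54, 1.14], [0.29, 0.01, -0.05]]
```

Request:
drive_tool(
  motion=[
    [[1.8,-0.8,0.4],[0.3,0,-0.1],-1],
    [[1.8,-0.8,0.6],[0.3,0,-0.1],-1],
    [[1.8,-0.7,1.0],[0.3,0,-0.1],-1],
    [[1.8,-0.7,1.2],[0.3,0,-0.1],-1],
    [[1.4,-0.6,1.4],[0.3,0,0],-1],
    [[1.0,-0.4,1.5],[0.3,0,0],-1],
    [[0.9,-0.3,1.5],[0.3,0,0],-1],
    [[0.5,-0.2,1.4],[0.3,0,0],-1],
    [[0,0,0],[0,0,0],-1],
    [[0,0,0],[0,0,0],-1],
  ],
  force=50,
)

```text
time: 8.98
position: [0.3915, 0.3224, 0.1653]
tool_rot: [-2.144, -2.255, 0.049]
ft_force: [0.4, 0.1, -2.6]
grip_width: 0.132
grip_force: 50.0
```

```bash
python3 -c "
from h import *
nose(-.005,.057,2.5,5)
im=snap('wrist','h.png');s=snap('scene','h2.png')
cv2.imwrite('pics/hh.png',np.vstack([im[:260],cv2.resize(s[130:290,200:440],(640,300))])[:,:,::-1])"
```

```text
nose now box mm [-5.64  1.66 81.24] F [ 0.4  0.1 -2.6] t 8.975
turn [0.04 0.01 0.03] dist [ 0.0008 -0.0016 -0.0242]
[[-0.03, 0.03, 0.48], [0.01, 0.0, 0.01]]
[[-0.03, 0.03, 0.48], [0.01, 0.0, 0.01]]
[[-0.03, 0.03, 0.48], [0.01, 0.0, 0.01]]
[[-0.03, 0.03, 0.48], [0.01, 0.0, 0.01]]
[[-0.03, 0.04, 0.48], [0.01, 0.0, 0.01]]
```

View pics/hh.png

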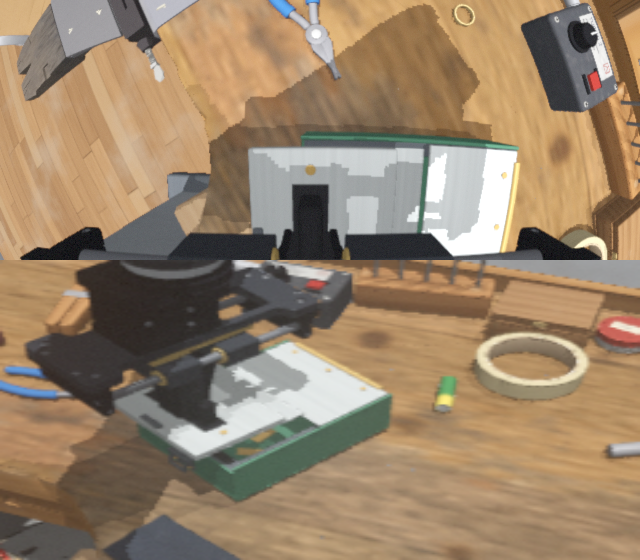

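The wrist view shows the cover aligned over the open front half. Its left edge is at row 148, the cheek is at row 137, and the tongue end is at column 425, just short of the flap. I'll lower it to just above the ledge.

Request:
drive_tool(
  motion=[
    [[-0.1,0.1,0.5],[0,0,0],-1],
    [[-0.1,0,0.5],[0,0,0],-1],
    [[0,0,0.5],[0,0,0],-1],
    [[0,0,0.5],[0,0,0],-1],
    [[0,0,0.4],[0,0,0],-1],
    [[0,0,0],[0,0,0],-1],
    [[0,0,0],[0,0,0],-1],
  ],
)

```text
time: 9.95
position: [0.3911, 0.3208, 0.1411]
tool_rot: [-2.143, -2.256, 0.049]
ft_force: [-0.9, -0.3, -2.5]
grip_width: 0.132
grip_force: 50.0
```

```bash
python3 -c "
from h import *
nose(-.004,.051,2.5,1)
im=snap('wrist','i.png')
cv2.imwrite('pics/i2.png',cv2.resize(im[110:240,230:540,::-1],None,fx=2.5,fy=3))"
```

```text
nose now box mm [-6.18  0.16 57.  ] F [-0.9 -0.3 -2.5] t 9.95
turn [0.02 0.01 0.08] dist [ 0.0022  0.     -0.006 ]
[[-0.01, 0.25, 0.59], [0.02, 0.01, 0.08]]
```

View pics/i2.png

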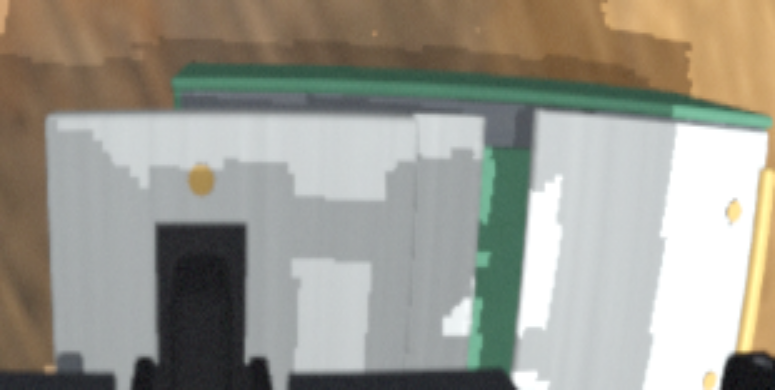

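The crop shows the nose edge at about (424,148) px and the flap's front-left corner at (443,147) px. I'll check the gap and the sideways offset.

```bash
python3 -c "
from h import *
s=ctrl.get_state()
k=np.radians(2.65);u=np.array([np.cos(k),np.sin(k),0]);v=np.array([-u[1],u[0],0])
for n,q,z in(('nose',[(424,148.5),(420,210)],.060),('flap',[(443.5,147),(438,215)],.059),('panel step',[(396,148)],.067),('front corner',[(249,148)],.070),('cheek front',[(301,134)],.059)):
    p=plane('wrist',q,z,s);print(n,[(round((a@u-.4741)*1000,1),round((a@v-.302)*1000,1)) for a in p])
"
```

```text
nose [(np.float64(-7.0), np.float64(56.4)), (np.float64(-6.3), np.float64(19.2))]
flap [(np.float64(5.8), np.float64(57.8)), (np.float64(6.5), np.float64(15.8))]
panel step [(np.float64(-25.6), np.float64(56.6))]
front corner [(np.float64(-105.6), np.float64(55.8))]
cheek front [(np.float64(-78.1), np.float64(62.5))]
```

The picture agrees with the frame to within about 0.5 mm. I'll lower to the ledge and feel for contact.

Request:
drive_tool(
  motion=[
    [[0,0.1,0.2],[0,0,0],-1],
    [[0,0.1,0.2],[0,0,0],-1],
    [[0,0,0.1],[0,0,0],-1],
    [[0,0,0.1],[0,0,0],-1],
    [[0,0,0],[0,0,0],-1],
    [[0,0,0],[0,0,0],-1],
  ],
)

```text
time: 10.75
position: [0.393, 0.3208, 0.1352]
tool_rot: [-2.143, -2.256, 0.049]
ft_force: [-1.0, -0.3, 1.1]
grip_width: 0.13
grip_force: 50.0
```

Request:
drive_tool(
  motion=[
    [[0,0,0.05],[0,0,0],-1],
    [[0,0,0],[0,0,0],-1],
    [[0,0,0.05],[0,0,0],-1],
    [[0,0,0],[0,0,0],-1],
  ],
)

```text
time: 11.25
position: [0.3929, 0.3208, 0.1341]
tool_rot: [-2.143, -2.256, 0.049]
ft_force: [0.3, -1.5, 3.1]
grip_width: 0.133
grip_force: 50.0
```

```bash
python3 -c "
from h import *
nose(.010,.051,2.5,1)"
```

```text
nose now box mm [-4.35  0.05 50.  ] F [ 0.3 -1.5  3.1] t 11.25
turn [0.03 0.01 0.07] dist [0.0144 0.0007 0.001 ]
[[-0.0, 1.43, -0.17], [0.03, 0.01, 0.07]]
```

Request:
drive_tool(
  motion=[
    [[0,0,-0.05],[0,0,0],-1],
    [[0,0.3,-0.01],[0,0,0],-1],
    [[0,0.3,-0.01],[0,0,0],-1],
    [[0,0.3,-0.02],[0,0,0],-1],
    [[0,0.3,-0.01],[0,0,0],-1],
    [[0,0.3,-0.01],[0,0,0],-1],
    [[0,0,0],[0,0,0],-1],
  ],
)

```text
time: 12.12
position: [0.4081, 0.3219, 0.1343]
tool_rot: [-2.144, -2.255, 0.048]
ft_force: [-1.2, 1.2, 1.3]
grip_width: 0.135
grip_force: 50.0
```

```bash
python3 -c "
from h import *
nose(.018,.0505,2.5,1)
im=snap('wrist','j.png')
cv2.imwrite('pics/j2.png',cv2.resize(im[110:240,230:540,::-1],None,fx=2.5,fy=3))"
```

```text
nose now box mm [10.96  0.51 50.21] F [-1.2  1.2  1.3] t 12.125
turn [ 0.06 -0.02  0.06] dist [ 0.0071 -0.0001  0.0003]
[[-0.04, 0.71, -0.07], [0.06, -0.02, 0.06]]
```

View pics/j2.png

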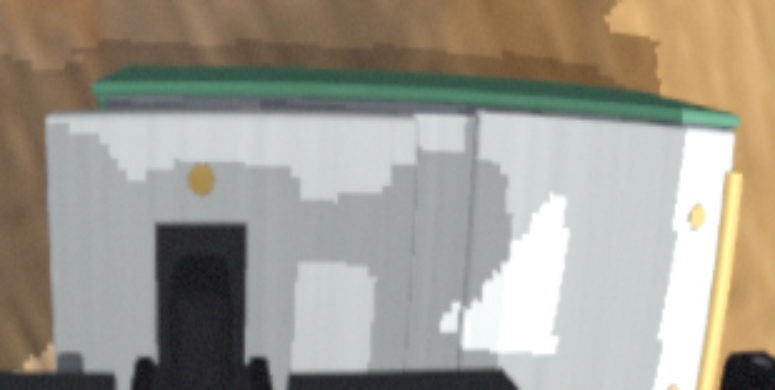

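The tongue has gone under the flap: the flap edge is at crop column 475 and the panel step is still visible at 415. The flap looks flat and the forces are low. I'll push on home.

Request:
drive_tool(
  motion=[
    [[0,0.3,-0.02],[0,0,0],-1],
    [[0,0.3,-0.02],[0,0,0],-1],
    [[0,0.2,-0.01],[0,0,0],-1],
    [[0,0.1,0],[0,0,0],-1],
    [[0,0,0],[0,0,0],-1],
    [[0,0,0],[0,0,0],-1],
  ],
)

```text
time: 12.92
position: [0.4169, 0.3217, 0.1344]
tool_rot: [-2.144, -2.256, 0.049]
ft_force: [-1.1, -0.3, 0.6]
grip_width: 0.131
grip_force: 50.0
```

```bash
python3 -c "
from h import *
nose(.022,.0503,2.5,1)"
```

```text
nose now box mm [19.69 -0.21 50.34] F [-1.1 -0.3  0.6] t 12.925
turn [0.03 0.04 0.06] dist [ 0.0023  0.0003 -0.    ]
[[0.02, 0.23, -0.01], [0.03, 0.04, 0.06]]
```

Request:
drive_tool(
  motion=[
    [[0,0.1,0],[0,0,0],-1],
    [[0,0.1,-0.01],[0,0,0],-1],
    [[0,0,0],[0,0,0],-1],
    [[0,0.1,0],[0,0,0],-1],
    [[0,0,0],[0,0,0],-1],
  ],
)

```text
time: 13.55
position: [0.4198, 0.3222, 0.1344]
tool_rot: [-2.143, -2.256, 0.049]
ft_force: [-1.9, -1.1, 0.8]
grip_width: 0.136
grip_force: 50.0
```

```bash
python3 -c "
from h import *
nose(.022,.050,0,4)"
```

```text
nose now box mm [22.56  0.22 50.34] F [-1.9 -1.1  0.8] t 13.55
turn [-2.49  0.01  0.07] dist [-0.0041 -0.0004 -0.0031]
[[-0.0, -0.1, 0.08], [-0.62, 0.0, 0.02]]
[[-0.0, -0.1, 0.08], [-0.62, 0.0, 0.02]]
[[-0.0, -0.1, 0.08], [-0.62, 0.0, 0.02]]
[[-0.0, -0.1, 0.08], [-0.62, 0.0, 0.02]]
```

Request:
drive_tool(
  motion=[
    [[0,-0.1,0.1],[-0.6,0,0],-1],
    [[0,-0.1,0.1],[-0.6,0,0],-1],
    [[0,-0.1,0.1],[-0.6,0,0],-1],
    [[0,-0.1,0.1],[-0.7,0,0.1],-1],
    [[0,0,0],[0,0,0],-1],
    [[0,0,0],[0,0,0],-1],
  ],
)

```text
time: 14.3
position: [0.4163, 0.322, 0.1315]
tool_rot: [2.165, 2.275, 0.003]
ft_force: [-0.5, -2.0, 5.4]
grip_width: 0.136
grip_force: 50.0
```

```bash
python3 -c "
from h import *
nose(.0225,.0495,0,1)"
```

```text
nose now box mm [22.87  0.12 50.32] F [-0.5 -2.   5.4] t 14.3
turn [ 0.13 -0.03 -0.03] dist [-0.0002 -0.0001 -0.0007]
[[-0.01, -0.02, 0.07], [0.13, -0.03, -0.03]]
```

Request:
drive_tool(
  motion=[
    [[0,0,0.05],[0,0,0],-1],
    [[0,0,0.05],[0,0,0],-1],
    [[0,0,0.05],[0,0,0],-1],
    [[0,0,0],[0,0,0],-1],
    [[0,0,0],[0,0,0],-1],
  ],
)

```text
time: 14.92
position: [0.4164, 0.322, 0.1314]
tool_rot: [2.166, 2.275, 0.003]
ft_force: [-3.2, -4.8, 17.1]
grip_width: 0.133
grip_force: 50.0
```

```bash
python3 -c "
from h import *
nose(.0225,.0495,0,1)
print(ctrl.get_state()['torque'])
im=snap('wrist','k.png');s=snap('side','k2.png')
cv2.imwrite('pics/kk.png',np.vstack([cv2.resize(im[120:240,230:540],(775,300)),cv2.resize(s[160:250,215:430],(775,300))])[:,:,::-1])"
```

```text
nose now box mm [22.84  0.16 50.24] F [-3.2 -4.8 17.1] t 14.925
turn [ 0.1  -0.04 -0.03] dist [-0.0002 -0.0001 -0.0006]
[[-0.01, -0.02, 0.06], [0.1, -0.04, -0.03]]
[-1.15359687  0.98353609  0.07691574]
```

View pics/kk.png

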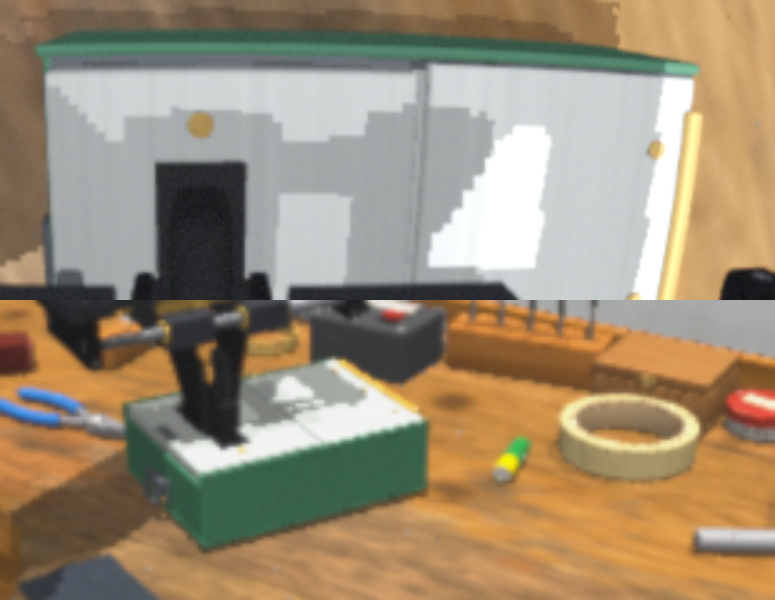

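The cover now sits flush with the flap and cheeks, and the force rises stiffly to 17 N. I'll add a little front-down bias to be sure the front edge is seated.

Request:
drive_tool(
  motion=[
    [[0,-0.02,0.03],[-0.2,0,0],-1],
    [[0,-0.02,0.03],[-0.2,0,0],-1],
    [[0,0,0],[0,0,0],-1],
    [[0,0,0],[0,0,0],-1],
    [[0,0,0],[0,0,0],-1],
    [[0,0,0],[0,0,0],-1],
  ],
)

```text
time: 15.78
position: [0.416, 0.322, 0.1314]
tool_rot: [2.163, 2.271, 0.01]
ft_force: [-3.6, -5.7, 20.2]
grip_width: 0.14
grip_force: 50.2
```

```bash
python3 -c "
from h import *
nose(.0225,.0495,0,1)
s=ctrl.get_state();print(s['torque'],s['qd'].round(4),s['grip_force'])"
```

```text
nose now box mm [23.    0.13 50.66] F [-3.6 -5.7 20.2] t 15.775
turn [ 0.48 -0.05 -0.05] dist [ 0.0002 -0.0001 -0.0006]
[[-0.01, 0.02, 0.06], [0.48, -0.05, -0.05]]
[-1.44530135  1.5535913   0.09621126] [ 0.0025 -0.0002  0.0009  0.0012  0.001   0.0006  0.0007] 50.158857627538964
```

```bash
python3 -c "
from h import *
print(ctrl.close_job())"
```

```text
the job is handed in; nothing more can be done
None
```

I handed the job in with the tongue about 23 mm in under the shut flap and the cover held down on the seal at about 20 N, level to within about 0.5°; no pass or fail result came back.

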